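Tip a heating block bores-up over a board edge and load it into the dry-bath heater

TASK

The drilled aluminium heating block was left to dry on its side in the low drying tray; take it out and stand it on the worktop in front of the grey landing board, its plain back face to the board's near edge and its bores facing away from the board. With its foot against that edge, push high against the bored face until it tips over the edge and comes to lie on the board with the bores upward, and let go of it there. Then take hold of it again and load it into the heater's pocket, bores upward and fully down on the pocket floor, without disturbing the sample cup, the loose cup lid or the reagent bottle.

Things in the scene. Friction and masses are not known exactly. Their poses are not given: they have to be found in the camera images.
- block: Plain aluminium heating block, 64 x 50 x 76 mm along own x, y, z, 0.35 to 0.65 kg. Origin: middle of its underside as it stands at the start (own z up). Six blind bores (17.5 mm wide, 50 mm deep) open on its -x face in two columns at own y -11.5 and +11.5 mm; the +x face is plain. To be loaded, own +x must point straight down. Grasp it across its plain y faces, 50 mm apart.
- block_centre (a point): Middle of the block (own 0, 0, 38 mm); the axes are the block's. The centre of mass is within 6 mm of it.
- block_foot (a point): Middle of the block's lower edge under its plain +x face (own 32, 0, 0 mm); this edge goes against the landing board and the block tips over it. The axes are the block's.
- drying_tray: White tray with low walls in which the block stands at the start: 120 x 104 mm outside, walls 4 mm thick, 16 mm high, floor 4 mm thick. Origin at the middle of its underside; fixed.
- board: Grey landing board fixed to the worktop, 100 mm long (own x), 110 mm wide (own y), 8 mm thick. Origin: foot of the middle of its near edge; own +x points along the board, away from that edge and from the robot. The near edge is the stop. The worktop is free for at least 90 mm in front of it.
- board_edge (a point): Middle of the upper corner (rounded 1.5 mm) of the board's near edge, 8 mm above the worktop; axes as the board's. The block turns about this corner and falls onto the board once its middle is past it, at about 47 degrees of tilt.
- heater: White low dry-bath heater, fixed, 130 x 104 mm (own x, y), top 44 mm above the worktop, knob and dark display on its -x side. Origin at the middle of its underside. In its top is a rectangular pocket 83 mm (own x) by 57 mm (own y), 14 mm deep, with a 2 mm chamfer: it takes the block's 76 x 50 mm foot either way round, 3.5 mm play a side.
- pocket_floor (a point): Middle of the heater's pocket floor, 30 mm above the worktop; axes as the heater's. With the block loaded, its middle is 32 mm above this point.
- sample_cup: Bystander: sample cup with blue lid, 61 mm across, 63 mm tall, loose, between the robot and the heater. Origin at the middle of its underside.
- cup_lid: Bystander: loose blue cup lid lying on the worktop, 61 mm across, 14 mm high. Origin at the middle of its underside.
- reagent_bottle: Bystander: white reagent bottle, 58 mm across, 126 mm tall, loose, behind the landing board. Origin at the middle of its underside.

How it is judged (in metres and radians):
On the way, in this order (a step that is already met when the one before it is completed fails the run):
1. the block leans over the board's near edge, tilted 30 to 57 degrees, its foot still at that edge (within about 15 mm) and the board taking load (angle between block's own z axis and vertical between 0.52 and 1 rad and contact force between block and board above 0.3 N and x of block_foot in the frame of board_edge between -0.02 and 0.012 m and y of block_foot in the frame of board_edge between -0.06 and 0.06 m and z of block_foot in the frame of board_edge below 0.006 m), for 0.04 s.
2. the block lies at rest on the board, bores up within 6 degrees, not touched by the fingers (angle between block's own x axis and vertical above 3.04 rad and contact force between block and board above 1 N and contact force between block and the fingers below 0.1 N and linear speed of block below 0.02 m/s), for 0.2 s.
At the end, for the whole second after the job is handed in: The block is released and at rest in the heater's pocket, bores up within 3.5 degrees, its middle within 8 mm of the pocket's middle and 29 to 34.5 mm above the pocket floor (fully down is 32 mm); the sample cup, the cup lid and the reagent bottle were never moved by more than 20 mm (horizontal distance between block_centre and pocket_floor below 0.008 m and z of block_centre in the frame of pocket_floor between 0.029 and 0.0345 m and angle between block's own x axis and vertical above 3.08 rad and contact force between block and heater above 1 N and linear speed of block below 0.01 m/s); the robot touches nothing.
It fails at once if the sample cup is moved by more than 20 mm (distance of sample_cup from where it was at the start of the episode above 0.02 m).
It fails at once if the cup lid is moved by more than 20 mm (distance of cup_lid from where it was at the start of the episode above 0.02 m).
It fails at once if the reagent bottle is moved by more than 20 mm (distance of reagent_bottle from where it was at the start of the episode above 0.02 m).
It also fails if it takes over 64 s, if anything falls off the work surface, if the arm or the gripper's body presses on something with over 40 N, if the wrist force passes 120 N, or if a joint passes its speed limit or range.

ROBOT

A 6-joint arm with a two-finger parallel gripper is mounted at the origin on the work surface; the furniture and walls round the work are solid. World frame = base frame: x ahead of the robot, y to its left, z up, the work surface at z = 0. Lengths are in m, angles in degrees, forces in N, time in s.
With the tool pointing down it reaches from about 0.4 to 0.825 m from the base axis. Payload 7 kg.
Tool frame: the origin (TCP) lies on the front face of the gripper's body, between the roots of the fingers; the fingertips stand 66 mm ahead of it and the grasp point (between the pads) lies 47 mm ahead of it; z points along the fingers, y is the line along which they close (so a half turn about z gives the same grasp; the last joint's range is limited). The gripper opens to 88 mm and grips with 3 to 60 N. Pads are 19 mm wide; open, the fingers measure 130 mm over their backs; the gripper's body (78 mm by 193 mm) begins 47 mm behind the grasp point.
Start: joints at [84.803, 20.546, 0.682, 0, -70.136, -16.507], TCP at [0.25, 0.627, 0.292] pointing down, gripper open.
Joint ranges: [-176.03, 176.03], [-82.01, 121.73], [-58.28, 71.71], [-173.87, 95.51], [-174.79, -0.11], [-173.66, 173.66]. Speed limits (degrees/s): [136.94, 136.94, 172.46, 180, 180, 180].

INTERFACE

Orientations are given as [roll, pitch, yaw] about the fixed x, y, z axes, in that order (R = Rz(yaw) Ry(pitch) Rx(roll)).
In Python, from plant import ctrl gives the robot as it stands.
- The arm moves only by the tool send_rows, never from a script. Its argument "deltas" is a list of rows, each a list of 2 entries, a list of its own where there are three numbers: the shift along the tool's x, y, z each as a share of 800 mm, from -1 to 1, then the turn about the tool's z as a share of 90 degrees, from -1 to 1. A call has exactly 5 rows; each row is the pose to reach, as a shift and turn from the pose commanded when the call began, along the tool's axes at that moment; what a row does not reach only later rows make up. A row lasts 1/12 s, in which the tool goes at most 41.7 mm and 7.16 degrees, less where a joint would pass 70% of its speed; a pose out of reach is approached as far as the arm can. A call with a number of a shift or a turn outside -1 to 1 is refused whole. A call with a gripper value outside its range is refused whole. "gripper" is the opening, from 0 (shut) to 1 (fully open), set as the call begins (left out, the last holds). The fingers move at their own pace and stop on an object; the grip force is fixed at half the most. Time passes only in rows, so rows that repeat a pose let the fingers close, or fill a call up. It gives the time, the measured TCP pose, the force, the opening and the grip force at its end, in the units of the state.
- ctrl.get_obs(): the state, without advancing time (a new reading comes with each control period).
- ctrl.snapshot(name): name is "scene" or "side" or "wrist"; returns a dict with "color" (480x640x3 uint8, red, green, blue), "vertical_fov" (degrees; the focal length in pixels is half the picture's height over the tangent of half this angle, whatever the lens; pixels are square), "cx", "cy" (the principal point, pixels), "rvec" (rotation vector, rad) and "tvec" (3), from world to camera coordinates, as OpenCV has them. Camera axes: x right, y down, z forward; pixel columns grow to the right and rows downward; lengths in m; the calibration is good to about 2 mm. A picture is of the moment at which its call begins. There is no depth.
- ctrl.close_job(): hands the job in; it is judged then, once.
Trained networks look in a picture, given as the dict that the camera call returned (one of the last four; its "shot" number tells which), for a name from the list of things; names that differ only in an ending like _2 or _b are one class to them, and where a whole thing is asked for, a point or a joint stands for the part that bears it (a point fixed in the world has none). Each returns a list of dicts, best first, with "conf" (0 to 1); they miss things now and then, are a little off and sometimes report something else, mostly with a low value. They report only what shows in the picture. A call takes as long as a camera call.
- ctrl.boxes_of(picture, thing): "xy" ([column, row] as shares, 0 to 1, of the picture: columns of its width, rows of its height, amid what is visible of it).
- ctrl.cut_out(picture, thing): "pixels" (480x640 bool, what is visible of it) and "xy" ([column, row] as shares, 0 to 1, of the picture: columns of its width, rows of its height, amid what is visible of it).
The state is a dict: "clock": time; "joint_pos": joint angles; "qvel": joint speeds; "tau": joint torques, N m; "tool_pos": TCP position; "orientation": TCP orientation; "force": force on the tool from outside, world axes, zero at the start; "moment": the same for the moment, N m; "opening": finger opening in m; "gripper_force": force on a finger pad.
Only numpy, scipy, OpenCV 4.12 (cv2) and the standard library are available. Lean on these libraries where they do the work, as an engineer would, in place of code of your own. Each camera call takes 0.05 s, during which the arm holds its last target. There are 200 camera calls.

## Working session

There is one attempt and no reset: what is moved stays moved. The work goes in short steps, Python scripts to look and compute and a tool call to move; the robot and the scene stay as the last step left them, time stands still between calls to the robot, and variables do not carry over. Pictures are saved under pics/ and viewed, at most 14 in all, crops included, and the job is handed in when it is done.

Besides the shell and the picture viewer there is one more tool, called after "Emit:" in YAML: its name, and indented under it one key for each argument. send_rows: Moves the arm, as the interface text tells. Shift numbers are shares of 800 mm and turn numbers shares of 90 degrees, none past 1 either way. Its arguments: {"type":"object","properties":{"deltas":{"type":"array","items":{"type":"array"}},"gripper":{"type":"number"}},"required":["deltas"]}

```bash
ls; mkdir -p pics
cat > h.py <<'E'
import numpy as np, cv2
from plant import ctrl
def cam(p):
    f=240/np.tan(np.radians(p["vertical_fov"])/2)
    K=np.array([[f,0,p["cx"]],[0,f,p["cy"]],[0,0,1.]])
    R=cv2.Rodrigues(np.array(p["rvec"],float))[0]; return K,R,np.array(p["tvec"],float)
def ray(p,uv,z):
    K,R,t=cam(p); d=R.T@np.linalg.solve(K,[uv[0],uv[1],1]); c=-R.T@t
    return c+d*(z-c[2])/d[2]
def proj(p,X):
    K,R,t=cam(p); return cv2.projectPoints(np.array(X,float).reshape(-1,3),np.array(p["rvec"],float),t,K,None)[0].reshape(-1,2)
def save(p,n): cv2.imwrite(f"pics/{n}.png",p["color"][:,:,::-1])
E
python3 - <<'E'
from h import *
o=ctrl.get_obs();print(o)
for n in ["scene","side"]:
    p=ctrl.snapshot(n);save(p,n+"0");K,R,t=cam(p);print(n,-R.T@t,K[0,0])
    for th in ["block","drying_tray","board","heater","sample_cup","cup_lid","reagent_bottle"]:
        for r in ctrl.boxes_of(p,th)[:2]:
            uv=np.array(r["xy"])*[640,480];print(th,round(r["conf"],2),uv.round(),ray(p,uv,0.02).round(3))
E
```

```text
pics
{'clock': 0.0, 'joint_pos': array([ 8.48058989e+01,  2.05914294e+01,  6.34424400e-01, -2.13213214e-02,
       -7.01375899e+01, -1.65063094e+01]), 'qvel': array([-0.03964232,  0.05511514, -0.03415271,  0.00299684, -0.02916906,
       -0.00664933]), 'tau': array([-5.84591580e-04, -5.82714915e+01,  2.93070155e+01,  6.99751407e+00,
        7.01569792e-03, -1.58627681e-04]), 'tool_pos': array([0.24945869, 0.62679415, 0.29122384]), 'orientation': array([ 1.79903608e+02, -7.66171523e-03, -2.17076649e+01]), 'force': array([ 0.66507932, -0.64742114, -0.36396412]), 'moment': array([-0.03458856,  0.04829648,  0.07110086]), 'gripper_force': 0.0, 'opening': 0.0875265294921161}
scene [ 0.102175   -0.43511919  0.57012431] 494.5326548692034
block 0.62 [182. 227.] [0.494 0.367 0.02 ]
drying_tray 0.89 [199. 249.] [0.477 0.275 0.02 ]
board 0.61 [322. 250.] [0.651 0.118 0.02 ]
heater 0.75 [396. 322.] [ 0.602 -0.106  0.02 ]
sample_cup 0.74 [331. 366.] [ 0.461 -0.101  0.02 ]
cup_lid 0.72 [271. 370.] [ 0.392 -0.048  0.02 ]
reagent_bottle 0.85 [365. 204.] [0.845 0.182 0.02 ]
side [0.48477866 0.90346731 0.83882544] 579.4340993416101
block 0.66 [385. 354.] [0.475 0.318 0.02 ]
drying_tray 0.64 [380. 381.] [0.479 0.372 0.02 ]
board 0.55 [293. 269.] [0.664 0.138 0.02 ]
heater 0.6 [338. 189.] [ 0.603 -0.119  0.02 ]
sample_cup 0.7 [410. 191.] [ 0.443 -0.128  0.02 ]
cup_lid 0.57 [430. 222.] [ 0.399 -0.028  0.02 ]
cup_lid 0.27 [338. 191.] [ 0.604 -0.112  0.02 ]
```

View pics/scene0.png

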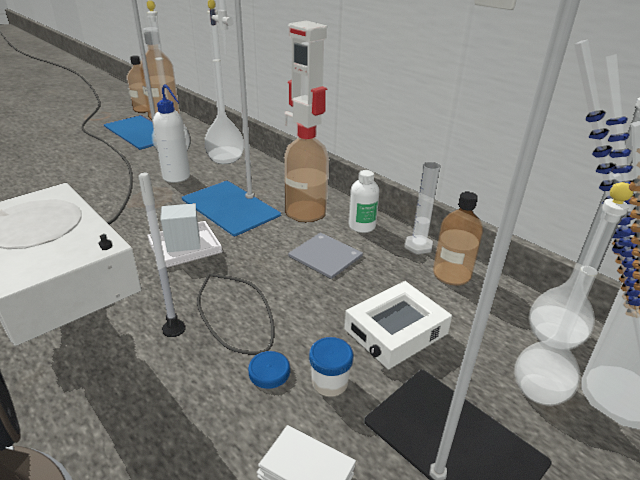

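View pics/side0.png

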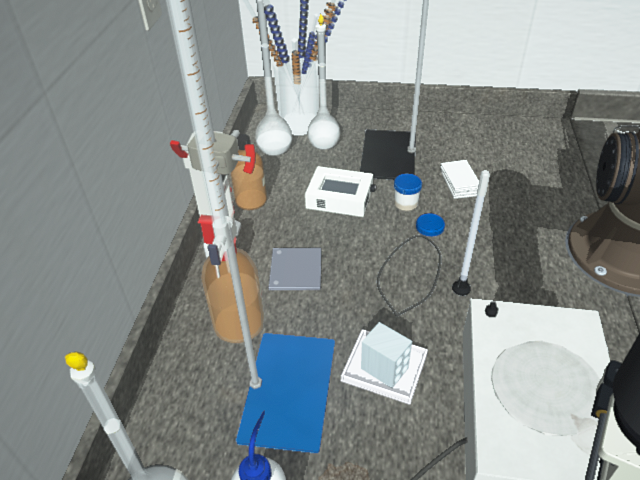

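The scene view shows the block in the tray at (182,230), the board at (325,254), the heater at (398,322), and the lid and cup at (270,370) and (331,365). A short post stands at (173,328). The side view shows the bores on the block's right-hand near face, around (400,368), facing roughly -x/+y.

```bash
cat > fit.py <<'E'
from h import *
from scipy.optimize import minimize
def verts(x,y,yaw,dims,z,off=0):
    a,b,c=dims; P=np.array([[sx*a/2+off,sy*b/2,sz*c] for sx in(-1,1) for sy in(-1,1) for sz in(0,1)])
    co,s=np.cos(yaw),np.sin(yaw); return P@np.array([[co,s,0],[-s,co,0],[0,0,1]])+[x,y,z]
def fit(pm,dims,x0,yaws,z=0,off=0):
    """pm: list of (picture, mask). returns best (cost,x,y,yaw_deg)"""
    S=4
    def cost(q):
        c=0
        for p,m in pm:
            h=cv2.convexHull(proj(p,verts(q[0],q[1],q[2],dims,z,off)).astype(np.float32))
            r=np.zeros((480,640),np.uint8); cv2.fillConvexPoly(r,np.round(h*16).astype(np.int32),255,cv2.LINE_AA,4)
            r=r/255.; c+=1-np.minimum(r,m).sum()/np.maximum(r,m).sum()
        return c/len(pm)
    best=None
    for yw in yaws:
        q0=np.array([*x0,np.radians(yw)])
        r=minimize(cost,q0,method="Nelder-Mead",options=dict(initial_simplex=q0+np.array([[0,0,0],[.02,0,0],[0,.02,0],[0,0,.2]]),xatol=1e-4,fatol=1e-4,maxiter=200))
        if best is None or r.fun<best[0]: best=(r.fun,r.x[0],r.x[1],np.degrees(r.x[2]))
    return best
E
python3 - <<'E'
from fit import *
P=[ctrl.snapshot(n) for n in("scene","side")]
def masks(th):
    out=[]
    for p in P:
        r=ctrl.cut_out(p,th)
        if r: out.append((p,r[0]["pixels"].astype(float)));print(th,r[0]["conf"],r[0]["pixels"].sum())
    return out
for th,d,x0,yw,z,off in [("block",(.064,.05,.076),(.48,.33),range(-90,1,15),.004,0),("board",(.1,.11,.008),(.65,.125),(-15,0,15),0,0),
  ("heater",(.13,.104,.044),(.605,-.11),(-30,-15,0,15,30),0,0),("drying_tray",(.12,.104,.016),(.48,.33),(-60,-30,0,30),0,0),
  ]:
    m=masks(th)
    for k in ([m] if th!="block" else [m]): print(th,np.round(fit(k,d,x0,yw,z,off),4))
for th,h in [("sample_cup",.063),("cup_lid",.014),("reagent_bottle",.126)]:
    for p,m in masks(th):
        v,u=np.nonzero(m); uv=[(u.min()+u.max())/2,(v.min()+v.max())/2]; print(th,ray(p,uv,h/2).round(3))
print("post",ray(P[0],(173,328),0),ray(P[1],(461,288),0),"rod",ray(P[0],(250,195),0),ray(P[1],(255,384),0))
print("rod2",ray(P[0],(438,472),0),ray(P[1],(412,150),0))
# post height: top in both
K,R,t=cam(P[0]);A=[np.c_[cam(p)[1],cam(p)[2]] for p in P];X=cv2.triangulatePoints(cam(P[0])[0]@A[0],cam(P[1])[0]@A[1],np.array([[145.],[176]]),np.array([[485.],[174]]));print("posttop",(X[:3]/X[3]).ravel())
X=cv2.triangulatePoints(cam(P[0])[0]@A[0],cam(P[1])[0]@A[1],np.array([[105.],[238]]),np.array([[492.],[305]]));print("stirrer knob",(X[:3]/X[3]).ravel())
E
```

```text
block 0.83 2378
block [  0.0329   0.4739   0.3346 -30.8438]
board 0.71 1897
board 0.57 2111
board [0.0769 0.6631 0.1193 7.8303]
heater 0.95 5678
heater 0.45 875
heater [ 0.5258  0.6049 -0.1062 -7.0213]
drying_tray 0.82 1084
drying_tray 0.89 2204
drying_tray [  0.5205   0.4745   0.3306 -15.028 ]
sample_cup 0.58 2124
sample_cup 0.94 826
sample_cup [ 0.453 -0.108  0.031]
sample_cup [ 0.449 -0.112  0.031]
cup_lid 0.6 1271
cup_lid 0.9 534
cup_lid [ 0.398 -0.037  0.007]
cup_lid [ 0.397 -0.037  0.007]
reagent_bottle 0.62 1503
reagent_bottle 0.18 2048
reagent_bottle [0.798 0.145 0.063]
reagent_bottle [0.476 0.371 0.063]
post [0.33993412 0.13928084 0.        ] [3.37524607e-01 1.34334542e-01 1.11022302e-16] rod [0.69987737 0.41327823 0.        ] [0.68689633 0.38802843 0.        ]
rod2 [ 0.45321516 -0.29599714  0.        ] [ 0.43996157 -0.31856984  0.        ]
posttop [0.33884724 0.1353969  0.27410072]
stirrer knob [0.31182108 0.27466063 0.11906294]
```

```bash
cat > plan.py <<'E'
from h import *
import sys
from scipy.spatial.transform import Rotation as Ro
def plan(x,y,z,yaw):
    o=ctrl.get_obs(); R=Ro.from_euler("xyz",o["orientation"],degrees=True).as_matrix()
    d=R.T@(np.array([x,y,z])-o["tool_pos"]); w=(yaw-o["orientation"][2]+90)%180-90
    print("t",o["clock"],"pos",o["tool_pos"].round(4),"rpy",o["orientation"].round(1),"F",o["force"].round(1),"open",round(o["opening"],4))
    print("dist",np.linalg.norm(d).round(4),"shares",(d/.8).round(4),"turn",round(-w/90,4))
if __name__=="__main__": plan(*map(float,sys.argv[1:]))
E
python3 plan.py .474 .335 .25 -30.8
```

```text
t 1.6 pos [0.2496 0.6271 0.2922] rpy [-180.    -0.   -21.7] F [-0.1 -0.4  0.2] open 0.0877
dist 0.3708 shares [0.3956 0.2356 0.0527] turn 0.1011
```

Emit:
send_rows:
  deltas:
    - [[0.04,0.024,0.005],0]
    - [[0.08,0.048,0.01],0]
    - [[0.12,0.072,0.016],0]
    - [[0.16,0.096,0.021],0]
    - [[0.2,0.118,0.026],0]
  gripper: 1

```text
clock: 2.02
tool_pos: [0.364, 0.4787, 0.2714]
orientation: [-180.0, -0.0, -21.7]
force: [0.7, 1.1, -0.9]
opening: 0.088
gripper_force: 0.0
```

Emit:
send_rows:
  deltas:
    - [[0.04,0.024,0.005],0.02]
    - [[0.08,0.048,0.01],0.04]
    - [[0.12,0.072,0.016],0.06]
    - [[0.16,0.096,0.021],0.08]
    - [[0.196,0.118,0.026],0.101]

```text
clock: 2.43
tool_pos: [0.4751, 0.3327, 0.2506]
orientation: [-180.0, -0.0, -30.9]
force: [1.4, 0.8, 0.2]
opening: 0.0878
gripper_force: 0.0
```

Run:
```python
from fit import *
from plan import plan
p=ctrl.snapshot("wrist");save(p,"w1");K,R,t=cam(p);print(-R.T@t,R[2],K[0,0])
q=ctrl.snapshot("scene")
pm=[]
for a in(p,q):
    r=ctrl.cut_out(a,"block")
    for k in r[:1]: print(k["conf"],k["pixels"].sum());pm.append((a,k["pixels"].astype(float)))
if pm:
    for s in [pm[:1],pm[1:],pm]:
        if s: print(fit(s,(.064,.05,.076),(.474,.335),(-45,-30,-15),.004))
plan(.474,.335,.15,-30.8)
```

```text
[0.54267869 0.2938618  0.34272334] [-0.24622468  0.14727353 -0.9579582 ] 356.45302154044026
0.64 6045
0.78 1581
(np.float64(0.032985374427217384), np.float64(0.47641256363951), np.float64(0.3376351799944508), np.float64(-30.1756669479397))
(np.float64(0.08026810228555603), np.float64(0.4760981205274421), np.float64(0.3353321593893974), np.float64(-27.919158220593395))
(np.float64(0.06137504470865762), np.float64(0.4765598551510809), np.float64(0.33743876136493967), np.float64(-29.788676543494784))
t 2.6333 pos [0.4748 0.3336 0.2506] rpy [-180.    -0.   -30.9] F [ 0.4 -0.3 -0.4] open 0.0875
dist 0.1006 shares [-0.0017 -0.0009  0.1258] turn -0.0012
```

View pics/w1.png

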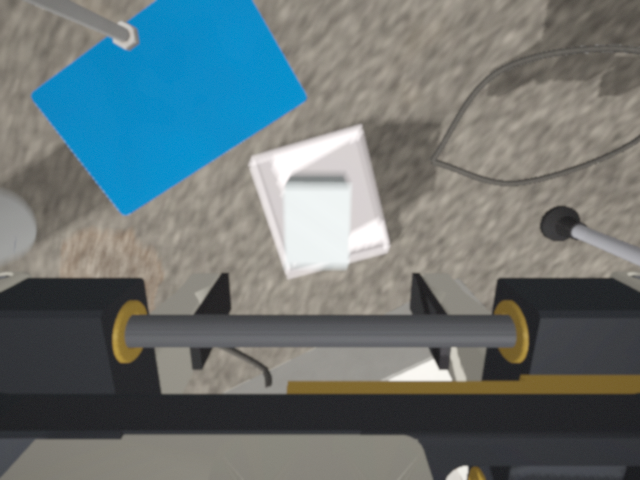

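The wrist view shows the block upright at (318,222) in the tray, squarely between the fingers. The fits agree on (0.476, 0.337) with yaw -30°. I'm descending to TCP z = 0.10 and gripping.

```bash
python3 plan.py .4762 .3372 .10 -30.1
```

```text
t 2.6333 pos [0.4748 0.3336 0.2506] rpy [-180.    -0.   -30.9] F [ 0.4 -0.3 -0.4] open 0.0875
dist 0.1507 shares [-0.0008 -0.0047  0.1883] turn -0.009
```

Emit:
send_rows:
  deltas:
    - [[-0.001,-0.005,0.04],-0.009]
    - [[-0.001,-0.005,0.08],-0.009]
    - [[-0.001,-0.005,0.12],-0.009]
    - [[-0.001,-0.005,0.16],-0.009]
    - [[-0.001,-0.005,0.188],-0.009]

```text
clock: 3.05
tool_pos: [0.4742, 0.3388, 0.0978]
orientation: [179.9, 0.0, -29.9]
force: [-1.1, 0.1, -0.1]
opening: 0.0873
gripper_force: 0.0
```

Emit:
send_rows:
  deltas:
    - [[0,0,0],0]
    - [[0,0,0],0]
    - [[0,0,0],0]
    - [[0,0,0],0]
    - [[0,0,0],0]
  gripper: 0

```text
clock: 3.47
tool_pos: [0.476, 0.3394, 0.1021]
orientation: [-179.8, -0.0, -30.0]
force: [-0.0, -0.5, -0.0]
opening: 0.0598
gripper_force: 0.0
```

Emit:
send_rows:
  deltas:
    - [[0,0,0],0]
    - [[0,0,0],0]
    - [[0,0,0],0]
    - [[0,0,0],0]
    - [[0,0,0],0]

```text
clock: 3.88
tool_pos: [0.4756, 0.3384, 0.1014]
orientation: [-180.0, -0.0, -30.0]
force: [-2.9, -1.3, 6.9]
opening: 0.0499
gripper_force: 29.9
```

Emit:
send_rows:
  deltas:
    - [[0,0,-0.025],0]
    - [[0,0,-0.055],0]
    - [[0,0,-0.095],0]
    - [[0,0,-0.135],0]
    - [[0,0,-0.16],0]

```text
clock: 4.3
tool_pos: [0.4758, 0.3386, 0.2313]
orientation: [-179.8, -0.0, -30.0]
force: [0.6, 0.9, -3.5]
opening: 0.0497
gripper_force: 29.9
```

```bash
python3 plan.py .61 .115 .25 7.8
```

```text
t 4.3 pos [0.4758 0.3386 0.2313] rpy [-179.8   -0.   -30. ] F [ 0.6  0.9 -3.5] open 0.0497
dist 0.2614 shares [ 0.2849  0.1582 -0.0237] turn -0.4198
```

Emit:
send_rows:
  deltas:
    - [[0.028,0.016,-0.004],0]
    - [[0.057,0.032,-0.008],0]
    - [[0.085,0.048,-0.012],0]
    - [[0.114,0.064,-0.012],0]
    - [[0.142,0.079,-0.012],0]

```text
clock: 4.72
tool_pos: [0.5423, 0.2255, 0.2377]
orientation: [180.0, 0.0, -30.0]
force: [-0.1, 0.3, -4.7]
opening: 0.0496
gripper_force: 29.9
```

Emit:
send_rows:
  deltas:
    - [[0.028,0.016,-0.004],-0.07]
    - [[0.057,0.032,-0.008],-0.14]
    - [[0.085,0.048,-0.012],-0.21]
    - [[0.114,0.064,-0.012],-0.28]
    - [[0.142,0.079,-0.012],-0.35]

```text
clock: 5.13
tool_pos: [0.6092, 0.114, 0.2471]
orientation: [-180.0, 0.0, 1.8]
force: [-0.4, -0.0, -4.6]
opening: 0.0502
gripper_force: 29.9
```

Emit:
send_rows:
  deltas:
    - [[0,0,0],-0.07]
    - [[0,0,0],-0.07]
    - [[0,0,0],-0.07]
    - [[0,0,0],-0.07]
    - [[0,0,0],-0.07]

```text
clock: 5.55
tool_pos: [0.6087, 0.116, 0.2473]
orientation: [-180.0, 0.0, 7.7]
force: [0.6, -0.3, -4.6]
opening: 0.0501
gripper_force: 29.9
```

Run:
```python
from fit import *
from plan import plan
p=ctrl.snapshot("wrist");save(p,"w2")
q=ctrl.snapshot("side");pm=[]
for a in(p,q):
    r=ctrl.cut_out(a,"board")
    for k in r[:1]: print(k["conf"],k["pixels"].sum());pm.append((a,k["pixels"].astype(float)))
for s in [pm[:1],pm[1:],pm]:
    if s: print(np.round(fit(s,(.1,.11,.008),(.663,.119),(-5,7,15),0),4))
plan(.55,.104,.15,7.8)
```

```text
0.63 13437
0.86 2128
[0.0407 0.6644 0.1216 6.8653]
[0.0691 0.6629 0.1182 6.4816]
[0.0621 0.6639 0.1209 6.6711]
t 5.75 pos [0.6089 0.1159 0.2475] rpy [-180.    -0.     7.8] F [-0.7  0.3 -3.6] open 0.0495
dist 0.1145 shares [-0.075   0.0048  0.1218] turn 0.0002
```

View pics/w2.png

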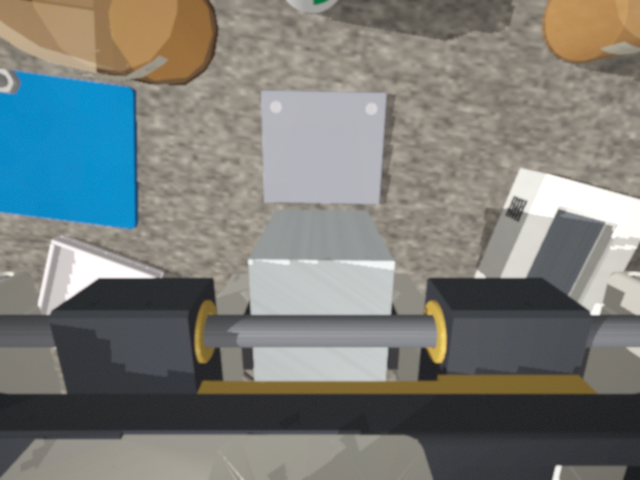

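The wrist view shows the board clear ahead, near edge at row ~203 and columns 265–380, with the held block square to it. Refined board pose: near-edge middle (0.614, 0.115), yaw 6.9°. I'll lower the block 8 mm short of the edge.

```bash
python3 plan.py .5745 .1104 .099 6.9
```

```text
t 5.75 pos [0.6089 0.1159 0.2475] rpy [-180.    -0.     7.8] F [-0.7  0.3 -3.6] open 0.0495
dist 0.1525 shares [-0.0436  0.001   0.1856] turn 0.0102
```

Emit:
send_rows:
  deltas:
    - [[-0.025,0.001,0.02],0.01]
    - [[-0.044,0.001,0.05],0.01]
    - [[-0.044,0.001,0.09],0.01]
    - [[-0.044,0.001,0.125],0.01]
    - [[-0.044,0.001,0.15],0.01]

```text
clock: 6.17
tool_pos: [0.5732, 0.1098, 0.1255]
orientation: [180.0, 0.1, 6.9]
force: [-1.0, -0.3, -4.3]
opening: 0.0497
gripper_force: 29.9
```

Emit:
send_rows:
  deltas:
    - [[0,0,0.012],0]
    - [[0,0,0.022],0]
    - [[0,0,0.03],0]
    - [[0,0,0.034],0]
    - [[0,0,0.035],0]

```text
clock: 6.58
tool_pos: [0.5748, 0.11, 0.0996]
orientation: [-180.0, -0.0, 6.9]
force: [0.4, -0.1, -4.3]
opening: 0.0498
gripper_force: 29.9
```

```bash
python3 plan.py .5826 .1114 .099 6.9
```

```text
t 6.5833 pos [0.5748 0.11   0.0996] rpy [-180.    -0.     6.9] F [ 0.4 -0.1 -4.3] open 0.0498
dist 0.008 shares [ 0.0099 -0.0006  0.0008] turn 0.0002
```

Advance slowly into the edge, past the expected contact by about 2 mm, watching the force.

Emit:
send_rows:
  deltas:
    - [[0.002,0,0.001],0]
    - [[0.004,0,0.001],0]
    - [[0.006,0,0.001],0]
    - [[0.008,0,0.001],0]
    - [[0.009,0,0.001],0]

```text
clock: 7.0
tool_pos: [0.5818, 0.1107, 0.0989]
orientation: [-180.0, -0.0, 6.9]
force: [-1.2, 0.2, -3.8]
opening: 0.0498
gripper_force: 29.9
```

Emit:
send_rows:
  deltas:
    - [[0.001,0,0],0]
    - [[0.002,0,0],0]
    - [[0.003,0,0],0]
    - [[0.003,0,0],0]
    - [[0.003,0,0],0]

```text
clock: 7.42
tool_pos: [0.5823, 0.1104, 0.098]
orientation: [180.0, 0.2, 6.9]
force: [-6.5, 0.1, -2.7]
opening: 0.05
gripper_force: 29.9
```

Emit:
send_rows:
  deltas:
    - [[-0.001,0,0],0]
    - [[-0.001,0,0],0]
    - [[-0.001,0,0],0]
    - [[-0.001,0,0],0]
    - [[-0.001,0,0],0]
  gripper: 1

```text
clock: 7.83
tool_pos: [0.5836, 0.111, 0.099]
orientation: [-180.0, -0.1, 6.9]
force: [0.1, -0.6, -0.0]
opening: 0.0777
gripper_force: 0.0
```

Emit:
send_rows:
  deltas:
    - [[0,0,-0.01],0]
    - [[0,0,-0.03],0]
    - [[0,0,-0.06],0]
    - [[0,0,-0.085],0]
    - [[0,0,-0.1],0]

```text
clock: 8.25
tool_pos: [0.5841, 0.1112, 0.1817]
orientation: [-180.0, -0.2, 6.9]
force: [0.1, 0.8, 0.6]
opening: 0.0875
gripper_force: 0.0
```

Emit:
send_rows:
  deltas:
    - [[-0.02,0,0],0]
    - [[-0.04,0,0],0]
    - [[-0.06,0,0],0]
    - [[-0.08,0,0],0]
    - [[-0.09,0,0],0]
  gripper: 0

```text
clock: 8.67
tool_pos: [0.5102, 0.1018, 0.1793]
orientation: [-180.0, -0.0, 6.9]
force: [-0.8, -0.3, 0.3]
opening: 0.0599
gripper_force: 0.0
```

Run:
```python
from fit import *
from plan import plan
P=[ctrl.snapshot(n) for n in("wrist","side")]
im=np.hstack([cv2.resize(P[0]["color"],(400,300)),P[1]["color"][150:450,150:550]]);cv2.imwrite("pics/c3.png",im[:,:,::-1])
for a in P:
    r=ctrl.cut_out(a,"block")
    for k in r[:1]: print(k["conf"],k["pixels"].sum(),np.round(fit([(a,k["pixels"].astype(float))],(.064,.05,.076),(.582,.111),(0,7,15),0),4))
e=np.array([np.cos(np.radians(6.9)),np.sin(np.radians(6.9))]);c=np.array([.5826,.1114])-.058*e
plan(c[0],c[1],.124,6.9)
```

```text
0.82 11783 [0.0343 0.5833 0.111  6.3376]
0.97 1549 [0.0528 0.5809 0.1068 7.3725]
t 8.8667 pos [0.5124 0.1025 0.1792] rpy [-1.8e+02 -1.0e-01  6.9e+00] F [0.1 0.1 0.6] open 0.0437
dist 0.0567 shares [ 0.0158 -0.0004  0.069 ] turn 0.0006
```

View pics/c3.png

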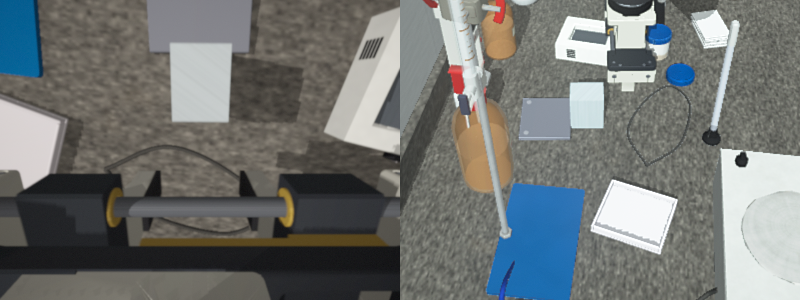

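The composite shows the block standing clear with its plain face at the board's near edge: wrist half (200,80), side half (587,105). Now I'll lower the closed fingers behind it and push.

Emit:
send_rows:
  deltas:
    - [[0,0,0.02],0]
    - [[0,0,0.04],0]
    - [[0,0,0.06],0]
    - [[0,0,0.069],0]
    - [[0,0,0.069],0]
  gripper: 0

```text
clock: 9.28
tool_pos: [0.5115, 0.1019, 0.1216]
orientation: [179.9, 0.2, 6.9]
force: [-0.5, 0.1, -0.1]
opening: 0.0108
gripper_force: 0.0
```

Emit:
send_rows:
  deltas:
    - [[0.005,0,0],0]
    - [[0.012,0,0],0]
    - [[0.02,0,0],0]
    - [[0.026,0,0],0]
    - [[0.03,0,0],0]

```text
clock: 9.7
tool_pos: [0.5367, 0.1054, 0.124]
orientation: [-180.0, -0.1, 6.9]
force: [-0.4, 0.3, 0.2]
opening: 0.0002
gripper_force: 0.0
```

Emit:
send_rows:
  deltas:
    - [[0.003,0,0],0]
    - [[0.006,0,0],0]
    - [[0.009,0,0],0]
    - [[0.012,0,0],0]
    - [[0.015,0,0],0]

```text
clock: 10.12
tool_pos: [0.5457, 0.1057, 0.1231]
orientation: [179.9, 0.2, 6.9]
force: [-10.1, -1.2, 9.9]
opening: 0.0003
gripper_force: 5.8
```

Run:
```python
from fit import *
from plan import plan
P=[ctrl.snapshot(n) for n in("scene","side")]
im=np.hstack([P[0]["color"][100:400,200:600],cv2.resize(P[1]["color"][220:320,230:380],(400,267))[:300] if 0 else cv2.resize(P[1]["color"][170:320,180:380],(400,300))]);cv2.imwrite("pics/c4.png",im[:,:,::-1])
plan(.56,.11,.124,6.9)
```

```text
t 10.2167 pos [0.5458 0.1057 0.1231] rpy [179.9   0.2   6.9] F [-6.7 -0.2  6.1] open 0.0003
dist 0.0149 shares [ 0.0183 -0.0032 -0.0012] turn -0.0001
```

View pics/c4.png

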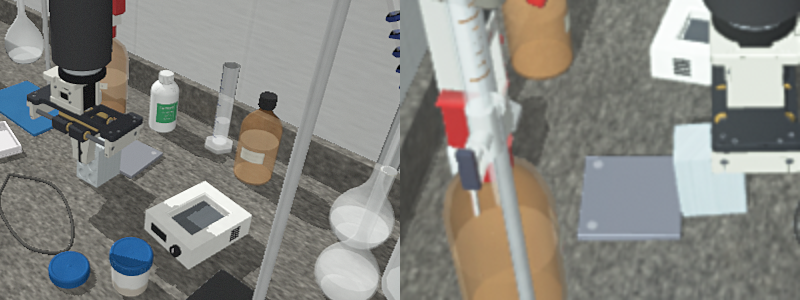

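The side half shows the block at (710,170) barely tilted. The fingertip is dragging on the rising face (10 N both ways), so I'll move the tip up along the block's tipping arc instead.

Emit:
send_rows:
  deltas:
    - [[0.002,0,-0.006],0]
    - [[0.0075,0,-0.0125],0]
    - [[0.013,0,-0.016],0]
    - [[0.018,0,-0.02],0]
    - [[0.0235,0,-0.0225],0]

```text
clock: 10.63
tool_pos: [0.5667, 0.1088, 0.1422]
orientation: [-180.0, -0.0, 6.9]
force: [-5.6, -0.9, 7.3]
opening: 0.0002
gripper_force: 3.7
```

Run:
```python
from fit import *
from plan import plan
P=[ctrl.snapshot(n) for n in("scene","side")]
im=np.hstack([cv2.resize(P[0]["color"][200:320,230:390],(400,300)),cv2.resize(P[1]["color"][170:320,180:380],(400,300))]);cv2.imwrite("pics/c5.png",im[:,:,::-1])
plan(.56,.11,.124,6.9)
```

```text
t 10.7333 pos [0.5672 0.1089 0.1424] rpy [ 1.8e+02 -1.0e-01  6.9e+00] F [-5.7 -0.7  6.5] open 0.0002
dist 0.0198 shares [-0.0088 -0.0024  0.023 ] turn 0.0003
```

View pics/c5.png

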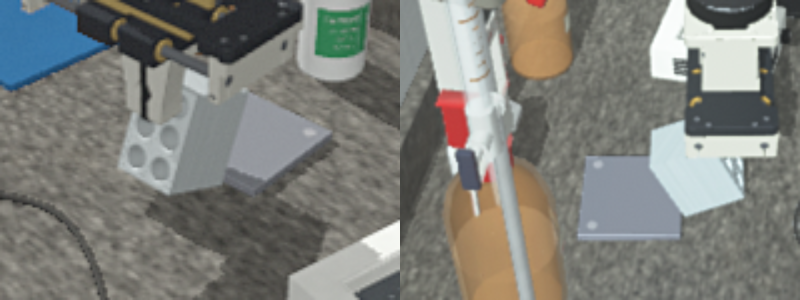

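It's tipping over the edge cleanly (left half: block at (170,140), leaning about 25°). I'll continue along the arc.

Emit:
send_rows:
  deltas:
    - [[0.004,0,-0.005],0]
    - [[0.009,0,-0.008],0]
    - [[0.014,0,-0.01],0]
    - [[0.019,0,-0.012],0]
    - [[0.024,0,-0.013],0]

```text
clock: 11.15
tool_pos: [0.586, 0.1114, 0.152]
orientation: [-180.0, -0.0, 6.9]
force: [-0.2, 0.6, -0.3]
opening: 0.0003
gripper_force: 0.3
```

Emit:
send_rows:
  deltas:
    - [[0.005,0,-0.003],0]
    - [[0.009,0,-0.004],0]
    - [[0.014,0,-0.005],0]
    - [[0.018,0,-0.006],0]
    - [[0.022,0,-0.006],0]

```text
clock: 11.57
tool_pos: [0.603, 0.1133, 0.1567]
orientation: [-180.0, -0.0, 6.9]
force: [0.3, -0.0, -0.9]
opening: 0.0005
gripper_force: 0.0
```

Run:
```python
from fit import *
from plan import plan
P=[ctrl.snapshot(n) for n in("scene","side")]
im=np.hstack([cv2.resize(P[0]["color"][200:320,230:390],(400,300)),cv2.resize(P[1]["color"][170:320,180:380],(400,300))]);cv2.imwrite("pics/c6.png",im[:,:,::-1])
plan(.56,.11,.124,6.9)
```

```text
t 11.6667 pos [0.603  0.1133 0.1564] rpy [180.   -0.    6.9] F [ 0.6 -0.3  0.8] open 0.0006
dist 0.054 shares [-0.0539 -0.0024  0.0406] turn 0.0001
```

View pics/c6.png

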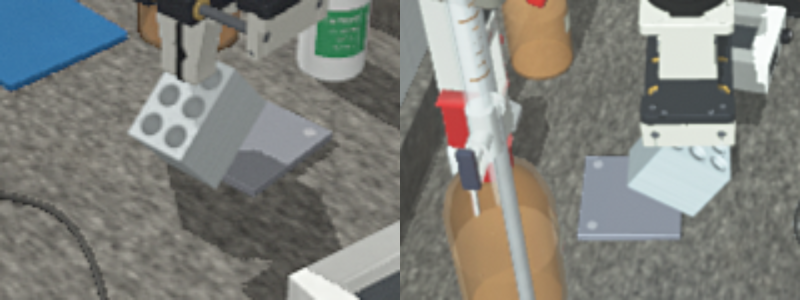

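Now leaning about 45° with its foot at the edge (left half: block at (200,125)) and almost balanced. A little further.

Emit:
send_rows:
  deltas:
    - [[0.005,0,-0.001],0]
    - [[0.01,0,-0.002],0]
    - [[0.015,0,-0.002],0]
    - [[0.02,0,-0.002],0]
    - [[0.025,0,-0.002],0]

```text
clock: 12.08
tool_pos: [0.6229, 0.1157, 0.1582]
orientation: [-180.0, -0.0, 6.9]
force: [0.2, -0.4, 0.7]
opening: 0.0008
gripper_force: 0.0
```

Emit:
send_rows:
  deltas:
    - [[0,0,-0.01],0]
    - [[0,0,-0.03],0]
    - [[0,0,-0.06],0]
    - [[0,0,-0.1],0]
    - [[0,0,-0.14],0]

```text
clock: 12.5
tool_pos: [0.622, 0.1154, 0.2714]
orientation: [180.0, 0.1, 6.9]
force: [1.0, 0.4, -0.7]
opening: 0.0006
gripper_force: 0.0
```

Emit:
send_rows:
  deltas:
    - [[0,0,0],0]
    - [[0,0,0],0]
    - [[0,0,0],0]
    - [[0,0,0],0]
    - [[0,0,0],0]
  gripper: 1

```text
clock: 12.92
tool_pos: [0.6219, 0.1154, 0.2691]
orientation: [180.0, 0.1, 6.9]
force: [-0.4, 0.7, 0.4]
opening: 0.0284
gripper_force: 0.0
```

Run:
```python
from fit import *
from plan import plan
P=[ctrl.snapshot(n) for n in("wrist","side","scene")]
im=np.hstack([cv2.resize(P[0]["color"],(400,300)),cv2.resize(P[1]["color"][170:320,180:380],(400,300))]);cv2.imwrite("pics/c7.png",im[:,:,::-1])
pm=[]
for a in P:
    r=ctrl.cut_out(a,"block")
    for k in r[:1]:
        m=(a,k["pixels"].astype(float));pm.append(m)
        print(k["conf"],k["pixels"].sum(),np.round(fit([m],(.076,.05,.064),(.655,.118),(0,7,15),.008),4))
plan(.655,.12,.25,6.9)
```

```text
0.87 5751 [0.0412 0.6322 0.1166 6.1914]
0.65 1654 [0.0565 0.6315 0.1119 7.8882]
0.56 1885 [ 0.0546  0.633   0.1151 10.5281]
t 13.2167 pos [0.6224 0.1156 0.2698] rpy [180.    0.    6.9] F [-0.6  0.7  0.7] open 0.0522
dist 0.0384 shares [ 0.0412 -0.0006  0.0247] turn 0.0002
```

View pics/c7.png

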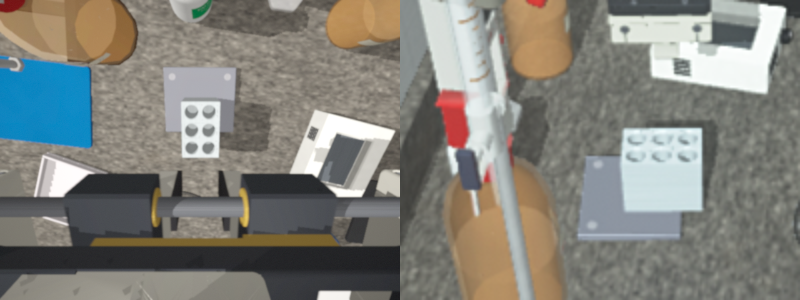

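Tipped: the block lies bores up on the board (wrist half (200,130)), centre about (0.632, 0.116), yaw ~6.5°. I'll regrasp it there.

```bash
python3 plan.py .6325 .1166 .098 6.5
```

```text
t 13.2167 pos [0.6224 0.1156 0.2698] rpy [180.    0.    6.9] F [-0.6  0.7  0.7] open 0.0522
dist 0.1721 shares [1.290e-02 2.000e-04 2.147e-01] turn 0.0046
```

Emit:
send_rows:
  deltas:
    - [[0.013,0,0.02],0.005]
    - [[0.013,0,0.04],0.005]
    - [[0.013,0,0.06],0.005]
    - [[0.013,0,0.085],0.005]
    - [[0.013,0,0.1],0.005]
  gripper: 1

```text
clock: 13.63
tool_pos: [0.6321, 0.1166, 0.188]
orientation: [180.0, 0.1, 6.4]
force: [-1.3, 0.5, -0.4]
opening: 0.0848
gripper_force: 0.0
```

Emit:
send_rows:
  deltas:
    - [[0,0,0.03],0]
    - [[0,0,0.06],0]
    - [[0,0,0.085],0]
    - [[0,0,0.105],0]
    - [[0,0,0.115],0]

```text
clock: 14.05
tool_pos: [0.6318, 0.1165, 0.0958]
orientation: [179.9, 0.2, 6.5]
force: [-0.1, 0.3, 0.4]
opening: 0.0877
gripper_force: 0.0
```

Emit:
send_rows:
  deltas:
    - [[0,0,0],0]
    - [[0,0,0],0]
    - [[0,0,0],0]
    - [[0,0,0],0]
    - [[0,0,0],0]
  gripper: 0

```text
clock: 14.47
tool_pos: [0.6333, 0.1171, 0.0994]
orientation: [-180.0, -0.1, 6.5]
force: [0.2, 0.6, -0.4]
opening: 0.06
gripper_force: 0.0
```

Emit:
send_rows:
  deltas:
    - [[0,0,0],0]
    - [[0,0,0],0]
    - [[0,0,0],0]
    - [[0,0,0],0]
    - [[0,0,0],0]

```text
clock: 14.88
tool_pos: [0.633, 0.1169, 0.0989]
orientation: [-180.0, -0.0, 6.5]
force: [-1.8, -0.2, 6.1]
opening: 0.0498
gripper_force: 30.0
```

Emit:
send_rows:
  deltas:
    - [[0,0,-0.03],0]
    - [[0,0,-0.06],0]
    - [[0,0,-0.1],0]
    - [[0,0,-0.15],0]
    - [[0,0,-0.19],0]

```text
clock: 15.3
tool_pos: [0.6323, 0.1167, 0.2515]
orientation: [180.0, 0.1, 6.5]
force: [1.2, 0.4, -4.1]
opening: 0.0501
gripper_force: 30.0
```

```bash
python3 plan.py .59 -.104 .25 -7
```

```text
t 15.3 pos [0.6323 0.1167 0.2515] rpy [1.8e+02 1.0e-01 6.5e+00] F [ 1.2  0.4 -4.1] open 0.0501
dist 0.2247 shares [-0.0835  0.2682  0.002 ] turn 0.1495
```

Emit:
send_rows:
  deltas:
    - [[-0.015,0.027,0],0]
    - [[-0.03,0.054,0],0]
    - [[-0.045,0.081,0],0]
    - [[-0.06,0.108,0],0]
    - [[-0.075,0.135,0],0]

```text
clock: 15.72
tool_pos: [0.5839, 0.0019, 0.2491]
orientation: [-180.0, 0.1, 6.5]
force: [-0.4, -0.0, -4.2]
opening: 0.0498
gripper_force: 30.0
```

Emit:
send_rows:
  deltas:
    - [[-0.015,0.027,0],0.03]
    - [[-0.03,0.054,0],0.06]
    - [[-0.045,0.081,0],0.09]
    - [[-0.06,0.108,0],0.12]
    - [[-0.071,0.13,0],0.15]

```text
clock: 16.13
tool_pos: [0.5388, -0.1081, 0.2492]
orientation: [-180.0, 0.1, -7.2]
force: [0.4, 0.0, -4.9]
opening: 0.0499
gripper_force: 30.0
```

Emit:
send_rows:
  deltas:
    - [[0,0,0],0]
    - [[0,0,0],0]
    - [[0,0,0],0]
    - [[0,0,0],0]
    - [[0,0,0],0]

```text
clock: 16.55
tool_pos: [0.5408, -0.1062, 0.2499]
orientation: [-180.0, 0.0, -7.0]
force: [-0.6, 0.3, -4.3]
opening: 0.0495
gripper_force: 30.0
```

Run:
```python
from fit import *
from plan import plan
P=[ctrl.snapshot(n) for n in("wrist","scene")]
save(P[0],"w8");pm=[]
for a in P:
    r=ctrl.cut_out(a,"heater")
    for k in r[:1]:
        m=(a,k["pixels"].astype(float));pm.append(m)
        print(k["conf"],k["pixels"].sum(),np.round(fit([m],(.13,.104,.044),(.605,-.106),(-20,-7,5),0),4))
print(fit(pm,(.13,.104,.044),(.605,-.106),(-20,-7,5),0))
plan(.605,-.106,.25,-7)
```

```text
0.91 19151 [ 0.1077  0.6014 -0.1067 -7.0024]
0.93 5710 [ 0.0484  0.6044 -0.1067 -6.276 ]
(np.float64(0.08048569548634343), np.float64(0.6023259160016879), np.float64(-0.1070060385337262), np.float64(-6.815188148504802))
t 16.75 pos [ 0.5407 -0.1065  0.2501] rpy [180.   0.  -7.] F [ 0.1 -0.9 -4.7] open 0.0498
dist 0.0643 shares [ 0.0797 -0.0104  0.    ] turn 0.0001
```

View pics/w8.png

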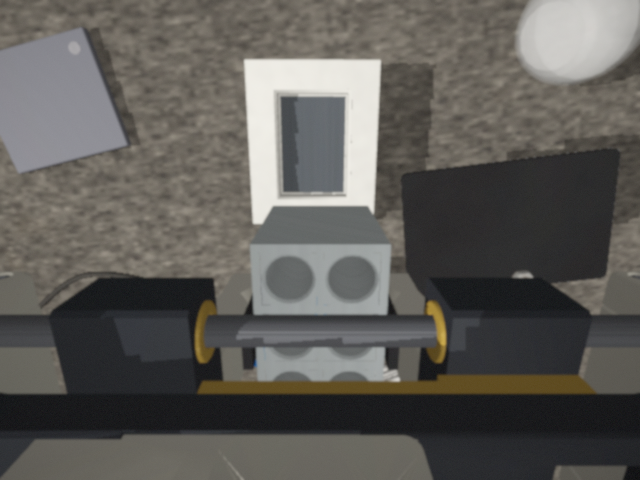

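The wrist view shows the heater pocket at columns 277–347, rows 92–195, and the block's lower front edge at row ~207. I'll turn both into positions.

Run:
```python
from h import *
from plan import plan
p=ctrl.snapshot("wrist");g=cv2.cvtColor(p["color"],cv2.COLOR_RGB2GRAY)
roi=g[70:204,255:372]
for th in (150,190,215):
    m=(cv2.GaussianBlur(roi,(3,3),0)<th).astype(np.uint8)
    n,l,s,c=cv2.connectedComponentsWithStats(m);i=1+np.argmax(s[1:,4])
    pts=np.argwhere(l==i)[:,::-1].astype(np.float32)+[255,70]
    b=cv2.boxPoints(cv2.minAreaRect(pts.astype(np.float32)))
    W=np.array([ray(p,q,.044)[:2] for q in b]);print(th,s[i],b.round(0).tolist(),W.mean(0).round(4),[round(float(np.linalg.norm(W[k]-W[k-1])),4) for k in range(4)])
    e=max(((W[k]-W[k-1]) for k in range(4)),key=np.linalg.norm);print("yaw",np.degrees(np.arctan2(e[1],e[0]))%180-180)
o=ctrl.get_obs();zb=o["tool_pos"][2]-.0909
col=g[195:260,300:340].mean(1);d=np.diff(col);print("edges rows",[(195+i,round(x)) for i,x in enumerate(d) if abs(x)>8])
yw=np.radians(-7);ex=np.array([np.cos(yw),np.sin(yw)])
for uv,z in (((320,207),zb),((320,242),zb+.064),((268,207),zb),((372,207),zb),((250,242),zb+.064),((390,242),zb+.064)):
    d=ray(p,uv,z)[:2]-o["tool_pos"][:2];print(uv,"toolx",(d@ex).round(4),"lat",(d@[-ex[1],ex[0]]).round(4))
```

```text
150 [  24   26   65  100 6095] [[279.0, 96.0], [343.0, 96.0], [343.0, 195.0], [279.0, 195.0]] [ 0.6015 -0.1055] [0.0787, 0.0502, 0.0787, 0.0542]
yaw -8.840280131605624
190 [  20   22   71  106 7023] [[275.0, 92.0], [345.0, 92.0], [345.0, 197.0], [275.0, 197.0]] [ 0.6022 -0.1047] [0.0834, 0.0547, 0.0833, 0.0594]
yaw -9.024738511216128
215 [  18   20   75  110 7663] [[273.0, 90.0], [347.0, 90.0], [347.0, 199.0], [273.0, 199.0]] [ 0.6021 -0.1047] [0.0865, 0.0578, 0.0865, 0.0629]
yaw -9.116952034220049
edges rows [(195, 23), (196, 26), (197, 16), (198, 10), (204, -26), (205, -48), (206, -38), (242, 11), (243, 22), (244, 16)]
(320, 207) toolx 0.0368 lat 0.0011
(320, 242) toolx 0.0388 lat 0.0011
(268, 207) toolx 0.0368 lat 0.0284
(372, 207) toolx 0.0368 lat -0.0262
(250, 242) toolx 0.0388 lat 0.0257
(390, 242) toolx 0.0388 lat -0.0235
```

```bash
python3 plan.py .6022 -.1062 .145 -6.9
```

```text
t 16.8 pos [ 0.5407 -0.1066  0.2501] rpy [-180.    0.   -7.] F [ 1.3 -0.6 -4.4] open 0.0501
dist 0.1218 shares [ 0.0763 -0.0098  0.1314] turn -0.0011
```

Emit:
send_rows:
  deltas:
    - [[0.03,-0.004,0.01],0]
    - [[0.06,-0.008,0.03],0]
    - [[0.076,-0.01,0.065],0]
    - [[0.076,-0.01,0.1],0]
    - [[0.076,-0.01,0.131],0]

```text
clock: 17.22
tool_pos: [0.6023, -0.1063, 0.1434]
orientation: [-180.0, 0.0, -7.0]
force: [-0.5, -0.7, -4.7]
opening: 0.0503
gripper_force: 30.0
```

Emit:
send_rows:
  deltas:
    - [[0,0,0],0]
    - [[0,0,0],0]
    - [[0,0,0],0]
    - [[0,0,0],0]
    - [[0,0,0],0]

```text
clock: 17.63
tool_pos: [0.6029, -0.1063, 0.1475]
orientation: [-180.0, -0.2, -7.0]
force: [0.0, -0.3, -4.6]
opening: 0.0498
gripper_force: 30.0
```

Run:
```python
from fit import *
from plan import plan
P=[ctrl.snapshot(n) for n in("scene","side")]
im=np.hstack([cv2.resize(P[0]["color"][240:375,320:500],(400,300)),cv2.resize(P[1]["color"][110:230,270:430],(400,300))]);cv2.imwrite("pics/c9.png",im[:,:,::-1])
plan(.6022,-.1062,.121,-6.9)
```

```text
t 17.7333 pos [ 0.6024 -0.1064  0.1469] rpy [-1.8e+02 -1.0e-01 -7.0e+00] F [-0.1  0.5 -5.1] open 0.0497
dist 0.0259 shares [-0.0004 -0.0002  0.0324] turn -0.0014
```

View pics/c9.png

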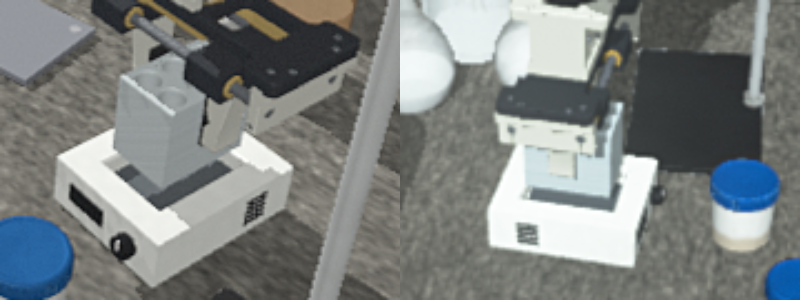

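The block hovers centred over the pocket in both halves (left (155,170), right (570,170)). I'm lowering it gently.

Emit:
send_rows:
  deltas:
    - [[0,0,0.005],0]
    - [[0,0,0.009],0]
    - [[0,0,0.012],0]
    - [[0,0,0.015],0]
    - [[0,0,0.018],0]

```text
clock: 18.15
tool_pos: [0.6018, -0.1065, 0.1305]
orientation: [180.0, 0.0, -7.0]
force: [0.7, -0.2, -4.3]
opening: 0.0497
gripper_force: 30.0
```

Emit:
send_rows:
  deltas:
    - [[0,0,0.003],0]
    - [[0,0,0.006],0]
    - [[0,0,0.009],0]
    - [[0,0,0.011],0]
    - [[0,0,0.012],0]

```text
clock: 18.57
tool_pos: [0.6018, -0.1064, 0.121]
orientation: [180.0, 0.0, -7.0]
force: [0.1, 0.3, -3.6]
opening: 0.05
gripper_force: 30.0
```

Emit:
send_rows:
  deltas:
    - [[0,0,0.001],0]
    - [[0,0,0.0015],0]
    - [[0,0,0.0015],0]
    - [[0,0,0.0015],0]
    - [[0,0,0.0015],0]

```text
clock: 18.98
tool_pos: [0.6018, -0.1065, 0.1209]
orientation: [180.0, -0.0, -7.0]
force: [-5.2, 1.6, 5.0]
opening: 0.0497
gripper_force: 30.0
```

Emit:
send_rows:
  deltas:
    - [[0,0,0],0]
    - [[0,0,0],0]
    - [[0,0,0],0]
    - [[0,0,0],0]
    - [[0,0,0],0]
  gripper: 1

```text
clock: 19.4
tool_pos: [0.6021, -0.1064, 0.1201]
orientation: [-180.0, -0.0, -7.0]
force: [0.1, 0.1, 0.2]
opening: 0.0777
gripper_force: 0.0
```

Emit:
send_rows:
  deltas:
    - [[0,0,-0.01],0]
    - [[0,0,-0.03],0]
    - [[0,0,-0.06],0]
    - [[0,0,-0.1],0]
    - [[0,0,-0.15],0]

```text
clock: 19.82
tool_pos: [0.6007, -0.1065, 0.24]
orientation: [180.0, 0.2, -7.0]
force: [0.7, -0.0, -0.4]
opening: 0.0876
gripper_force: 0.0
```

Emit:
send_rows:
  deltas:
    - [[-0.03,0,-0.01],0]
    - [[-0.06,0,-0.01],0]
    - [[-0.06,0,-0.01],0]
    - [[-0.06,0,-0.01],0]
    - [[-0.06,0,-0.01],0]

```text
clock: 20.23
tool_pos: [0.5546, -0.1006, 0.2488]
orientation: [-180.0, -0.1, -7.0]
force: [-0.2, 0.7, -0.2]
opening: 0.0877
gripper_force: 0.0
```

Run:
```python
from fit import *
P=[ctrl.snapshot(n) for n in("wrist","scene")]
im=np.hstack([cv2.resize(P[0]["color"],(400,300)),cv2.resize(P[1]["color"][240:375,320:500],(400,300))]);cv2.imwrite("pics/c10.png",im[:,:,::-1])
print(ctrl.get_obs()["force"])
for a in P:
    r=ctrl.cut_out(a,"block")
    for k in r[:1]:
        for z in (.03,.037): # above rim only visible: prism from .044 to top
            print(k["conf"],z,np.round(fit([(a,k["pixels"].astype(float))],(.076,.05,z+.064-.044),(.602,-.106),(-7,),.044),4))
```

```text
[ 0.58379596  0.21988371 -0.05327215]
0.64 0.03 [ 0.0347  0.6007 -0.1056 -7.078 ]
0.64 0.037 [ 0.0845  0.6007 -0.1056 -6.1122]
0.97 0.03 [ 0.0454  0.5977 -0.1099 -4.0234]
0.97 0.037 [ 0.0598  0.5948 -0.1119 -3.4002]
```

View pics/c10.png

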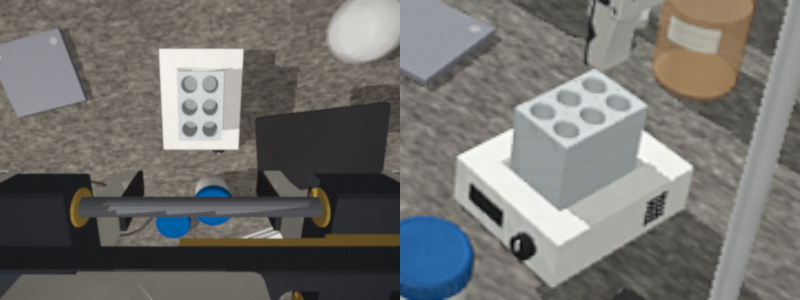

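The block sits level in the pocket, bores up (left half (200,103), right half (578,135)). Contact came at the expected floor height, and the fit prefers fully down. The cup and lid look undisturbed and the gripper is clear, so I'm handing in.

```bash
python3 -c "
from plant import ctrl
print(ctrl.close_job())"
```

```text
the job is handed in; nothing more can be done
None
```

The block was tipped over the edge onto the board, regrasped and loaded into the heater's pocket, bores up and apparently fully down, with nothing seen disturbed; I handed the job in at about 20 s, but the hand-in returned no verdict.

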